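Hang the descaling basket in the tank and load a hammer head

TASK

Get the drained descaling tank ready for its next batch. Take the wire basket off the storage rack (slide it along the rail until the stud's head stands in the wide end of the keyhole, then lift it off) and hang it by its bent lip over the tank's far long rim, inside the tank, between the brush pocket and the thermometer; let go of it. Then stand or lay the forged cross-peen hammer head (the one with the wedge-shaped end) gently in the hung basket, without knocking anything else about.

Things in the scene. Friction and masses are not known exactly. Their poses are not given: they have to be found in the camera images.
- tank: Open steel tank, fixed: 340 long (y), 200 wide (x), 160 high, floor 11 up. All rims are 16 thick, 26 high, flush with the walls' inner faces; inside 308 by 168. Origin: centre of its underside; x points from the robot to the far long side, z up; turned up to 0.2. Tank and rack stand left and right of a lane, either way round.
- tank_far_rim (a point): Middle of the top face of the tank's far long rim. Axes as the tank: x out of the tank over this rim, y along it, z up. The rim spans x -8 to 8 here; the tank's inside lies at x -176 to -8.
- rack_stud (a point): Foot of the headed stud on top of the storage rack's rail, 160 over the bench. Shank 6 diameter, round head 15 diameter from 7.5 to 12.5 above the rail. Fixed rack, turned up to 0.35: rail 250 long, 21 thick, 30 high, on end posts with foot plates 150 by 40; a bumper bar lower down keeps the basket upright. y along the rail, x away from the robot, z up; the basket hangs on the -x side.
- basket_hook (a point): Loose hook-on wire basket (about 0.45 kg): middle of the underside of its hook's flat top, which rests on rail or rim. x to the lip, y along the rail, z up. Hook 70 wide, 4 thick: back strip at x -16 to -12, lip at x 12 to 16, 28 down, then flaring to x 22 at 40 down. Body at x -116 to -12, y -60 to 60, 32 to 90 down. Hung on the rim it has 8 mm play across and leans 0.05 to 0.11.
- basket_wide (a point): Centre of the wide end (20 across) of the keyhole slot in the hook's flat top, at its underside, 13 to +y of the hook point; same axes. The narrow part, 9 wide, runs from here to y -16 of the hook point. On the rack the stud stands in the narrow part, 21 to 26 mm to -y of this point: the basket must move that far in its own -y along the rail before it can lift off.
- basket_grip (a point): Centre of the basket's upright handle tab: flat, 8 thick (x), 56 wide (y), 34 high, 31 above and 14 to -x of the hook point; same axes. Best pinched across its thickness from above, with the fingertips kept above the stud's head.
- basket_in (a point): Middle of the basket's inner floor (inside 92 in x, 112 in y; walls 54 high, open on top), 66 to -x of and 86 below the hook point; same axes. The handle tab ends 134 above this floor, at the basket's +x side. The lowest 16 mm of the basket's back lean inwards as a lead-in.
- peen_center (a point): Centre, half-way up, of the cross-peen hammer head (about 0.5 kg, dark steel), standing on its round face in the lane: 95 high, square middle 28 by 28 from 26 to 62 above its foot, then a wedge narrowing in its x to a blunt edge. x and y are square to the flat sides, z up; either pair of flat sides can be gripped.
- sledge_center (a point): Centre, half-way up, of the other, plain hammer head, a bystander standing in the same lane: 88 high, 34 across, round at both ends, no wedge. The two heads may have changed places. Leave it standing.
- brush_center (a point): Brush pocket, a bystander hung loosely over the far rim near one end: 60 wide, with a wooden brush back in it; it reaches 36 into the tank from the rim's middle line, 80 down and 25 up. Point: on the rim's top, mid-width; axes as the tank.
- thermometer_center (a point): Dial thermometer, a bystander clipped loosely over the far rim near the other end: dial 50 diameter, 68 above the rim at its top, stem 95 down inside; reaches 21 into the tank from the rim's middle line. Point: on the rim's top, mid-width; axes as the tank. It and the brush pocket may have changed ends; over 150 mm of rim is free between.
- jug_center (a point): Centre of a white plastic jug, a bystander, 90 diameter, 200 high, standing beyond the lane.
Mind the look-alikes: they are no part of the job. Leave any green or yellow look-alike of the part that bears peen_center alone.

How it is judged:
On the way, in this order (a step that is already met when the one before it is completed fails the run):
1. the basket is lifted off the rack's stud (z of basket_hook in the frame of rack_stud above 0.03 m), for 0.1 s.
2. the basket hangs by its lip on the tank's far rim, inside the tank, level and let go (z of basket_hook in the frame of tank_far_rim between -0.008 and 0.008 m and x of basket_hook in the frame of tank_far_rim between -0.01 and 0.01 m and y of basket_hook in the frame of tank_far_rim between -0.06 and 0.06 m and x of basket_in in the frame of tank_far_rim between -0.12 and -0.03 m and angle between basket_hook's own z axis and vertical below 0.2 rad and contact force between the fingers and basket below 0.1 N), for 0.2 s.
3. the cross-peen head is in the hung basket and let go (all of step 2 and x of peen_center in the frame of basket_in between -0.048 and 0.048 m and y of peen_center in the frame of basket_in between -0.058 and 0.058 m and z of peen_center in the frame of basket_in between 0 and 0.065 m and contact force between the fingers and peen_head below 0.1 N), for 0.2 s.
At the end, for the whole second after the job is handed in: Basket hung by its lip on the far rim, body inside the tank: hook within 8 mm in height, 10 mm across and 60 mm along of the rim's middle, leaning under 0.2 rad; the cross-peen head inside the basket, centre at most 65 mm above its floor; both released and at rest (all of step 3 and linear speed of each of basket, peen_head below 0.02 m/s); the robot touches nothing.
It fails at once if the brush pocket or the thermometer is pushed more than 15 mm (distance of any of brush_center, thermometer_center from where it was at the start of the episode above 0.015 m).
It fails at once if the plain hammer head is moved more than 20 mm or knocked over (distance of sledge_center from where it was at the start of the episode above 0.02 m).
It fails at once if the jug is moved more than 20 mm or knocked over (distance of jug_center from where it was at the start of the episode above 0.02 m).
It fails at once if the hammer head is driven hard into the basket (contact force between peen_head and basket above 60 N).
It fails at once if the hammer head is let fall (more than about 30 mm) (contact force between the fingers and peen_head below 0.1 N and linear speed of peen_head above 0.75 m/s).
It also fails if it takes over 72 s, if anything falls off the work surface, if the arm or the gripper's body presses on something with over 40 N, if the wrist force passes 120 N, or if a joint passes its speed limit or range.

ROBOT

A 6-joint arm with a two-finger parallel gripper is mounted at the origin on the work surface. World frame = base frame: x ahead of the robot, y to its left, z up, the work surface at z = 0. Lengths are in m, angles in rad, forces in N, time in s.
With the tool pointing down it reaches from about 0.35 to 0.85 m from the base axis. Payload 8.1 kg.
Tool frame: the origin (TCP) lies at the very end of the fingers, on their centre line; the grasp point (between the pads) lies robot.grip_point_offset behind it (robot.grip_point_offset is the distance from the TCP to the grasp point, in m); x points along the fingers, z is the direction in which the jaws open and shut, and the axes are right-handed (so a half turn about x gives the same grasp; the last joint's range is limited). The gripper opens to 93 mm and grips with 3 to 60 N. Pads are 15 mm wide; open, the fingers measure 128 mm over their backs; the gripper's body (75 mm by 188 mm) begins 65 mm behind the grasp point.
Start: joints at [-1.231, 0.13, 1.488, -0, 1.523, -0.085], TCP at [0.247, -0.547, 0.219] pointing down, gripper open.
Joint ranges: [-2.96, 2.96], [-0.89, 2.26], [0.02, 2.5], [-1.34, 4.48], [0, 2.73], [-2.66, 2.66]. Speed limits (rad/s): [2.39, 2.39, 2.79, 3.14, 3.14, 3.14].

INTERFACE

Orientations are given as a unit quaternion [x, y, z, w].
In Python, from plant import readout, vision, ticket, robot gives the robot as it stands.
- The arm moves only by the tool step_arm, never from a script. Its argument "rows" is a list that holds one entry, the list of rows, each a list of 4 numbers: the shift along the tool's x, y, z in cm, then the turn about the tool's x in degrees. A call has exactly 8 rows; each row shifts and turns the commanded pose from where the row before left it, along the tool's axes as they then stand; what a row does not reach is not made up. A row lasts 1/10 s, in which the tool goes at most 50 mm and 8.59 degrees, less where a joint would pass 70% of its speed; a pose out of reach is approached as far as the arm can. A call with a gripper value outside its range is refused whole. "grip" is the closure, from -1 (fully open) to 1 (shut), set as the call begins (left out, the last holds). The fingers move at their own pace and stop on an object; "force" is the grip in N (left out, the last holds). Time passes only in rows, so rows that do not move let the fingers close, or fill a call up. It gives the time, the measured TCP pose, the force and the opening at its end, in the units of the state.
- readout.get_obs(): the state, without advancing time (a new reading comes with each control period).
- vision.read_camera(name): name is "scene" or "top" or "wrist"; returns (picture, depth): 384x512x3 uint8, blue, green, red; 384x512 float32, m along the optical axis (not along the pixel's ray), 0 where there is no reading.
- vision.camera_params(name): a dict with "fovy" (degrees; the focal length in pixels is half the picture's height over the tangent of half this angle, whatever the lens; pixels are square), "cx", "cy" (the principal point, pixels), "world_from_camera" (4x4, takes a point from camera to world coordinates); the wrist camera has in their place "tool_from_camera" (4x4, takes a point from camera to tool coordinates, whose origin is the TCP and whose axes are the tool frame's). Camera axes: x right, y down, z forward; pixel columns grow to the right and rows downward; lengths in m; the calibration is good to about 2 mm. The wrist camera is an equidistant fisheye: a pixel r from the principal point sees the ray r / f radians off the axis. A picture is of the moment at which its call begins: read the wrist's pose just before it. camera_params takes no time and is no camera call.
- ticket.sign_off(): hands the job in, once; it reports no verdict.
The state is a dict: "clock": time; "joint_positions": joint angles; "joint_velocities": joint speeds; "tau": joint torques, N m; "tcp_pos": TCP position; "tcp_rot": TCP orientation; "force": force on the tool from outside, world axes, zero at the start; "torque": the same for the moment, N m; "gripper_width": finger opening in m.
Only numpy, scipy, OpenCV 4.12 (cv2) and the standard library are available. Lean on these libraries where they do the work, as an engineer would, in place of code of your own. Each camera call takes 0.05 s, during which the arm holds its last target. There are 200 camera calls.

## Working session

There is one attempt and no reset: what is moved stays moved. The work goes in short steps, Python scripts to look and compute and a tool call to move; the robot and the scene stay as the last step left them, time stands still between calls to the robot, and variables do not carry over. Pictures are saved under pics/ and viewed, about 8 in all and at most 12, crops included, and the job is handed in when it is done.

Besides the shell and the picture viewer there is one more tool, called by a JSON object that holds its "fn" and its "kwargs", one argument or row to a line. step_arm: Moves the arm, as the interface text tells. Its arguments: {"type":"object","properties":{"rows":{"type":"array","items":{"type":"array","items":{"type":"array","items":{"type":"number"}}}},"grip":{"type":"number"},"force":{"type":"number"}},"required":["rows"]}

```bash
mkdir -p pics; ls
python3 - <<'E'
from plant import readout, vision, robot
import cv2,numpy as np
o=readout.get_obs();print(o)
print(robot.grip_point_offset)
for n in("scene","top","wrist"):
    im,d=vision.read_camera(n);np.savez(f"pics/{n}0.npz",im=im,d=d)
    p=vision.camera_params(n);print(n,p)
    cv2.imwrite(f"pics/{n}0.png",im)
a=cv2.imread("pics/scene0.png");b=cv2.imread("pics/top0.png")
cv2.imwrite("pics/both0.png",cv2.resize(np.vstack([a,b]),(512,768))[:,:])
E
```

```text
pics
{'clock': 0.0, 'joint_positions': array([-1.23139650e+00,  1.31179963e-01,  1.48925999e+00, -3.53666327e-06,
        1.52295096e+00, -8.53482876e-02]), 'joint_velocities': array([ 0.00055967,  0.00144075,  0.00055375, -0.0006286 , -0.00060617,
        0.0012501 ]), 'tau': array([ 6.58323188e-05, -5.59848797e+01, -4.91749871e+01,  7.67670991e-02,
        3.59538943e-02, -1.57915438e-04]), 'tcp_pos': array([ 0.24711936, -0.54614627,  0.21758678]), 'tcp_rot': array([ 0.38376382,  0.59466069, -0.38298782,  0.59365337]), 'force': array([-0.42541093, -0.22791029, -0.10359743]), 'torque': array([ 0.01327702, -0.04192285, -0.02103391]), 'gripper_width': 0.0930259873978857}
0.0188
scene {'fovy': 52.60100013264349, 'cx': 266.47163842591607, 'cy': 193.3459395562721, 'world_from_camera': array([[ 0.16971614,  0.72558572, -0.66687465,  1.19856234],
       [ 0.98544984, -0.13128332,  0.10795049, -0.11279059],
       [-0.00922219, -0.67549245, -0.73730923,  0.82244946],
       [ 0.        ,  0.        ,  0.        ,  1.        ]])}
top {'fovy': 47.665865068136235, 'cx': 258.0570291968037, 'cy': 194.46065780618065, 'world_from_camera': array([[ 0.00637989, -0.9962322 ,  0.08649105,  0.49596233],
       [-0.99979406, -0.00468851,  0.01974465, -0.01003343],
       [-0.01926474, -0.08659921, -0.99605695,  1.25581594],
       [ 0.        ,  0.        ,  0.        ,  1.        ]])}
wrist {'fovy': 65.70646984690485, 'cx': 258.3464585033812, 'cy': 192.57898748091762, 'tool_from_camera': array([[-3.91919856e-04, -2.63194362e-01,  9.64742750e-01,
        -1.66541009e-01],
       [-4.83825602e-04, -9.64742662e-01, -2.63194534e-01,
         7.18425816e-02],
       [ 9.99999806e-01, -5.69918406e-04,  2.50761634e-04,
        -1.28691730e-03],
       [ 0.00000000e+00,  0.00000000e+00,  0.00000000e+00,
         1.00000000e+00]])}
```

View pics/top0.png

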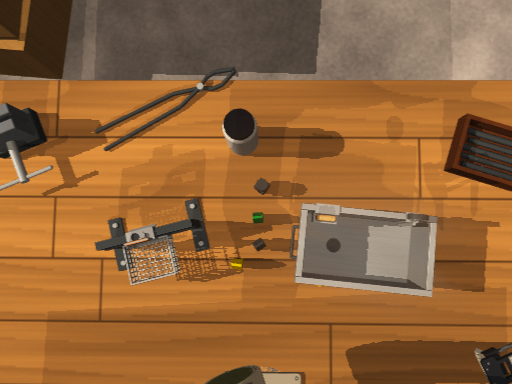

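View pics/scene0.png

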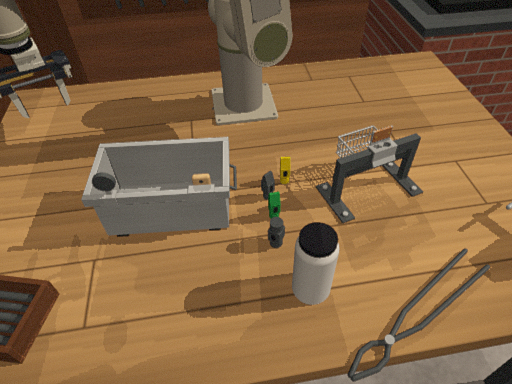

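```bash
cat > h.py <<'E'
from plant import readout, vision, robot
import cv2,numpy as np
from scipy.spatial.transform import Rotation as R
def cloud(n,d,o=None):
    p=vision.camera_params(n);H,W=d.shape
    f=H/2/np.tan(np.radians(p['fovy'])/2)
    u,v=np.meshgrid(np.arange(W),np.arange(H));x=(u-p['cx'])/f;y=(v-p['cy'])/f
    if n=='wrist':
        r=np.hypot(x,y)+1e-9;s=np.tan(np.minimum(r,1.5))/r
        P=np.dstack([x*s*d,y*s*d,d]);T=np.array(p['tool_from_camera'])
        B=np.eye(4);B[:3,:3]=R.from_quat(o['tcp_rot']).as_matrix();B[:3,3]=o['tcp_pos'];T=B@T
    else: P=np.dstack([x*d,y*d,d]);T=np.array(p['world_from_camera'])
    Q=P@T[:3,:3].T+T[:3,3];Q[d==0]=np.nan
    return Q
def shot(n,tag):
    o=readout.get_obs();im,d=vision.read_camera(n);np.savez(f"pics/{tag}.npz",im=im,d=d)
    return im,d,cloud(n,d,o),o
def load(n,tag):
    z=np.load(f"pics/{tag}.npz");return z['im'],z['d'],cloud(n,z['d'])
E
python3 - <<'E'
from h import *
for n in("top","scene"):
    im,d,Q=load(n,n+"0")
    z=Q[...,2];x=Q[...,0];y=Q[...,1]
    print(n,"bench z",np.nanmedian(z[np.abs(z)<.02]))
    # tank rim
    m=(np.abs(z-.16)<.008)&(y<-.05)&(x>.2)&(x<.7)
    pts=np.c_[x[m],y[m]].astype(np.float32)
    print("tankrim",len(pts),cv2.minAreaRect(pts),np.median(z[m]), pts.min(0),pts.max(0)) 
    m=(np.abs(z-.16)<.012)&(y>.1)&(x>.2)&(x<.7)
    pts=np.c_[x[m],y[m]].astype(np.float32)
    print("rail",len(pts),cv2.minAreaRect(pts),np.median(z[m]))
    # heads
    m=((z>.03)&(z<.13)&(y>-.06)&(y<.13)&(x>.3)&(x<.75)).astype(np.uint8)
    k,l,s,c=cv2.connectedComponentsWithStats(m)
    for i in range(1,k):
        if s[i,4]>15:
            q=l==i;print(s[i],im[q].mean(0).round(),"xyz",Q[q].mean(0).round(4),"min",Q[q].min(0).round(3),"max",Q[q].max(0).round(3))
    # brush/therm
    m=((z>.17)&(z<.3)&(y<-.05)&(y>-.5)&(x>.3)&(x<.65)).astype(np.uint8)
    k,l,s,c=cv2.connectedComponentsWithStats(m)
    for i in range(1,k):
        if s[i,4]>5:
            q=l==i;print('T',s[i],Q[q].mean(0).round(4),"min",Q[q].min(0).round(3),"max",Q[q].max(0).round(3))
    m=(z>.165)&(y>.1)&(x<.6)&(x>.3)
    print("rack up",m.sum()); 
    if n=="top":
        a=cv2.resize(im[180:300,80:280],(800,480),interpolation=cv2.INTER_CUBIC)
    else:b=cv2.resize(im[110:260,240:440],(800,600),interpolation=cv2.INTER_CUBIC)
cv2.imwrite("pics/c_top.png",a);cv2.imwrite("pics/c_sc.png",b)
E
```

```text
top bench z -0.0009602498878680255
tankrim 2735 ((0.45723071694374084, -0.26024889945983887), (0.3412463963031769, 0.20285841822624207), 84.50790405273438) 0.15877584290137392 [ 0.3415784  -0.43814048] [ 0.57036793 -0.08152691]
rail 874 ((0.4878724217414856, 0.3005201816558838), (0.03189167380332947, 0.25038352608680725), 13.710347175598145) 0.1594319176130875
[227 137  31  17 194] [63. 76. 90.] xyz [0.7276 0.0523 0.0811] min [0.719 0.017 0.03 ] max [0.75  0.099 0.129]
[254 178  17  17 169] [48. 62. 79.] xyz [0.6225 0.0028 0.0786] min [ 0.602 -0.019  0.034] max [0.646 0.025 0.093]
[253 212  11  11 107] [25. 80. 45.] xyz [0.5361 0.0134 0.0801] min [ 0.524 -0.     0.05 ] max [0.552 0.027 0.098]
[253 238  13  14 111] [37. 50. 65.] xyz [0.4637 0.0097 0.08  ] min [ 0.445 -0.006  0.034] max [0.48  0.027 0.099]
[232 258  12  12 121] [  1. 106. 140.] xyz [0.4124 0.0675 0.0769] min [0.396 0.054 0.033] max [0.425 0.083 0.1  ]
T [319 214  18   8 108] [ 0.5325 -0.1607  0.1812] min [ 0.525 -0.182  0.171] max [ 0.542 -0.14   0.186]
T [407 214  22   7 141] [ 0.5343 -0.3684  0.2182] min [ 0.527 -0.3
[... 387 characters left out ...]
0 ((0.49136123061180115, 0.2984958291053772), (0.035959236323833466, 0.2505946457386017), 11.784286499023438) 0.15810572808832601
[280 157  11  21 201] [ 14. 120. 144.] xyz [0.4224 0.0654 0.0659] min [0.404 0.052 0.03 ] max [0.431 0.082 0.096]
[261 171  20  43 500] [48. 77. 47.] xyz [0.5112 0.0099 0.0648] min [ 0.458 -0.009  0.03 ] max [0.557 0.028 0.097]
[268 217  17  26 346] [54. 58. 58.] xyz [6.369e-01 3.000e-04 6.700e-02] min [ 0.613 -0.019  0.03 ] max [0.652 0.023 0.09 ]
T [ 92 173  24  20 365] [ 0.5431 -0.373   0.2068] min [ 0.532 -0.399  0.171] max [ 0.549 -0.35   0.228]
T [192 174  18   9 135] [ 0.5399 -0.1622  0.179 ] min [ 0.528 -0.183  0.17 ] max [ 0.546 -0.142  0.186]
rack up 288
```

View pics/c_top.png

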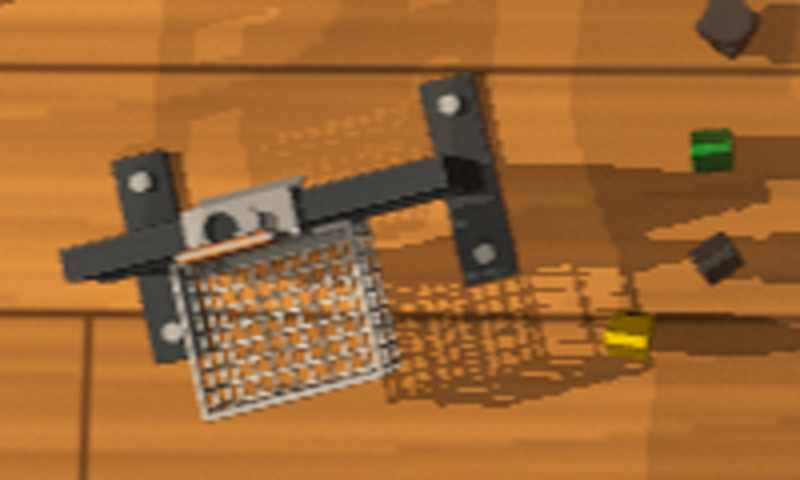

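View pics/c_sc.png

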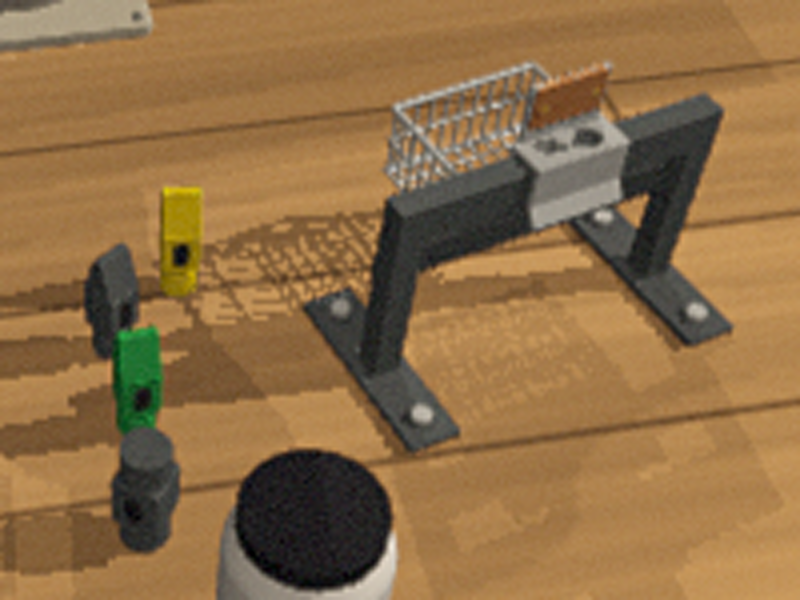

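Run:
```python
from h import *
for n in("top","scene"):
    im,d,Q=load(n,n+"0");x,y,z=np.moveaxis(Q,2,0)
    # tab: points above .178 on rack
    m=(z>.178)&(z<.22)&(y>.2)&(x<.6)&(x>.4)
    P=Q[m];
    r=cv2.minAreaRect(P[:,:2].astype(np.float32));print(n,"tab",m.sum(),P.mean(0).round(4),P.min(0).round(4),P.max(0).round(4),r)
    # rail top dark
    m=(np.abs(z-.159)<.004)&(y>.15)&(y<.45)&(x<.6)&(x>.4)&(im.max(2)<75)
    P=Q[m][:,:2];c=P.mean(0);u,s,v=np.linalg.svd(P-c);print("rail dark",m.sum(),c,v[0],np.degrees(np.arctan2(-v[0,0]*np.sign(v[0,1]),abs(v[0,1]))))
    t=(P-c)@v[0];w=(P-c)@v[1];print(np.percentile(t,[0,100]),np.percentile(w,[2,98]))
    # hook plate
    m=(np.abs(z-.163)<.005)&(y>.2)&(y<.4)&(x<.6)&(x>.4)&(im.min(2)>100)
    P=Q[m];print("plate",m.sum(),P.mean(0),cv2.minAreaRect(P[:,:2].astype(np.float32)))
    # tank far rim
    m=(np.abs(z-.159)<.005)&(y<-.05)&(y>-.5)&(x>.3)&(x<.65)
    P=Q[m]
    for nm,a in(("far",lambda p:p[:,0]>.515-(-.26-p[:,1])*.097),("near",lambda p:p[:,0]<.40-(-.26-p[:,1])*.097)):
        S=P[a(P)];S=S[(S[:,1]<-.11)&(S[:,1]>-.41)];k=np.polyfit(S[:,1]+.26,S[:,0],1);res=S[:,0]-np.polyval(k,S[:,1]+.26);print(nm,len(S),k,np.percentile(res,[3,97]),np.median(S[:,2]))
    m=(im[...,1]>0)
```

```text
top tab 99 [0.4719 0.3033 0.2036] [0.4626 0.2747 0.1793] [0.4824 0.3328 0.2116] ((0.4719931483268738, 0.3041709065437317), (0.008628467097878456, 0.05990108847618103), 14.714351654052734)
rail dark 543 [0.48952183 0.29729647] [ 0.24815362 -0.96872069] 14.368279554385886
[-0.12874198  0.12159735] [-0.00975103  0.00958761]
plate 164 [0.49206532 0.30851094 0.16287095] ((0.48958534002304077, 0.31135931611061096), (0.028999391943216324, 0.07133550196886063), 7.5141825675964355)
far 742 [0.09312505 0.54690375] [-0.01223132  0.01062587] 0.15937135131116675
near 824 [0.08367443 0.36433486] [-0.00864248  0.00903633] 0.15863755202808094
scene tab 203 [0.4781 0.3017 0.1948] [0.4668 0.2741 0.178 ] [0.486  0.333  0.2081] ((0.47593268752098083, 0.30331096053123474), (0.010668408125638962, 0.060774534940719604), 12.704068183898926)
rail dark 78 [0.50265753 0.28138667] [ 0.2557973  -0.96673044] 14.820834061661925
[-0.13946531  0.10589256] [-0.00649873  0.01335823]
plate 187 [0.4908974  0.30518472 0.16235795] ((0.49826741218566895, 0.27368536591529846), (0.03243803232908249, 0.14785687625408173), 13.821303367614746)
far 978 [0.07731714 0.55235407] [-0.0171059   0.01170419] 0.15950976430771596
near 588 [0.08758598 0.36947865] [-0.01073014  0.00750759] 0.15847170696780216
```

```bash
cat >> h.py <<'E'
def to(p,yaw=None):
    "shift (cm, tool axes now) to TCP target p; turn (deg) about tool x so jaw axis lies along yaw (deg)"
    o=readout.get_obs();M=R.from_quat(o['tcp_rot']).as_matrix()
    print("t",round(o['clock'],2),"tcp",o['tcp_pos'].round(4),"w",round(o['gripper_width'],4),"F",o['force'].round(1),"j6",round(o['joint_positions'][5],2))
    print("shift",((np.array(p)-o['tcp_pos'])@M*100).round(2), "toolx",M[:,0].round(3))
    jy=np.degrees(np.arctan2(M[1,2],M[0,2]))
    if yaw is not None:
        t=((yaw-jy+90)%180)-90; print("jaw yaw",round(jy,2),"turn",round(-t,2),"(tool x down)")
E
python3 -c "
from h import *
to([.40,-.1,.36]);to([.47,.30,.30],14.4)"
```

```text
t 0.15 tcp [ 0.2472 -0.5463  0.2178] w 0.0931 F [-0.6  0.  -0. ] j6 -0.09
shift [-14.16  32.32 -34.38] toolx [-0.     0.001 -1.   ]
t 0.15 tcp [ 0.2472 -0.5463  0.2178] w 0.0931 F [-0.6  0.  -0. ] j6 -0.09
shift [ -8.12  55.19 -67.93] toolx [-0.     0.001 -1.   ]
jaw yaw -65.66 turn -80.06 (tool x down)
```

{"fn": "step_arm", "kwargs": {
  "rows": [
    [[-2, 2.5, -2.5, 0], [-2, 3.2, -3.2, 0], [-2, 3.2, -3.2, 0], [-2, 3.2, -3.2, 0], [-2, 3.2, -3.2, 0], [-2, 3.2, -3.2, 0], [-1.5, 3.2, -3.2, 0], [-1, 3.2, -3.2, 0]]
  ]
}}

```text
clock: 0.95
tcp_pos: [0.3719, -0.2156, 0.365]
tcp_rot: [0.383, 0.593, -0.383, 0.595]
force: [0.3, -0.1, 0.5]
gripper_width: 0.0929
```

{"fn": "step_arm", "kwargs": {
  "rows": [
    [[0, 3.2, -3.4, 0], [0, 3.2, -3.8, 0], [0, 2.6, -3.9, 0], [0, 2.6, -3.9, 0], [0, 2.6, -3.9, 0], [0, 2.6, -3.9, 0], [0, 2.6, -3.9, 0], [0, 2.6, -3.9, 0]]
  ]
}}

```text
clock: 1.75
tcp_pos: [0.4456, 0.1544, 0.3636]
tcp_rot: [0.383, 0.594, -0.383, 0.594]
force: [0.1, 0.4, 1.1]
gripper_width: 0.093
```

{"fn": "step_arm", "kwargs": {
  "rows": [
    [[0, 2.5, -3.9, -8], [0, 0, 0, -8], [0, 0, 0, -8], [0, 0, 0, -8], [0, 0, 0, -8], [0, 0, 0, -8], [0, 0, 0, -8], [0, 0, 0, -8]]
  ]
}}

```text
clock: 2.55
tcp_pos: [0.4524, 0.1981, 0.3633]
tcp_rot: [0.008, 0.707, -0.008, 0.707]
force: [0.1, 0.2, -0.7]
gripper_width: 0.0931
```

```bash
python3 -c "
from h import *
to([.44,.29,.30],14.4)"
```

```text
t 2.55 tcp [0.4524 0.1981 0.3633] w 0.0931 F [ 0.1  0.2 -0.7] j6 0.33
shift [ 6.33  9.16 -1.45] toolx [-0.001 -0.    -1.   ]
jaw yaw -1.33 turn -15.73 (tool x down)
```

{"fn": "step_arm", "kwargs": {
  "rows": [
    [[1, 2, 0, -4], [1, 2, 0, -4], [1, 2, 0, -4], [1, 2, 0, -3.7], [1, 2, 0, 0], [0.5, 0, 0, 0], [0, 0, 0, 0], [0, 0, 0, 0]]
  ]
}}

```text
clock: 3.35
tcp_pos: [0.4419, 0.2965, 0.3088]
tcp_rot: [-0.086, 0.702, 0.086, 0.702]
force: [-0.8, 0.4, -0.1]
gripper_width: 0.0932
```

Run:
```python
from h import *
im,d,Q,o=shot("wrist","w1");x,y,z=np.moveaxis(Q,2,0)
cv2.imwrite("pics/w1.png",im)
to([.474,.303,.30],14.4)
print(np.nanmedian(z[(np.abs(z)<.02)]))
m=(z>.175)&(z<.22)&(y>.2)&(y<.38)&(x<.54)&(x>.42)
P=Q[m];print("tab",m.sum(),P.mean(0).round(4),P.min(0).round(4),P.max(0).round(4),cv2.minAreaRect(P[:,:2].astype(np.float32)))
m=(np.abs(z-.159)<.005)&(y>.15)&(y<.45)&(x<.56)&(x>.44)&(im.max(2)<75)
P=Q[m][:,:2];c=P.mean(0);u,s,v=np.linalg.svd(P-c,full_matrices=False);print("rail",m.sum(),c,v[0],np.degrees(np.arctan(-v[0,0]/v[0,1])),np.percentile((P-c)@v[1],[2,98]),np.median(z[m]))
```

```text
t 3.4 tcp [0.4421 0.2965 0.3092] w 0.0928 F [-0.5 -0.1 -0.2] j6 0.25
shift [ 0.92 -0.14  3.25] toolx [ 0.001  0.    -1.   ]
jaw yaw 13.99 turn -0.41 (tool x down)
0.0005641210876184966
tab 701 [0.4698 0.3077 0.204 ] [0.4612 0.2765 0.1762] [0.4817 0.3351 0.2105] ((0.4711550772190094, 0.3053096830844879), (0.00885176844894886, 0.06047362461686134), 14.319194793701172)
rail 307 [0.48079627 0.31021201] [ 0.25905925 -0.96586143] 15.014248702598573 [-0.01310394  0.00668056] 0.15995406168974402
```

View pics/w1.png

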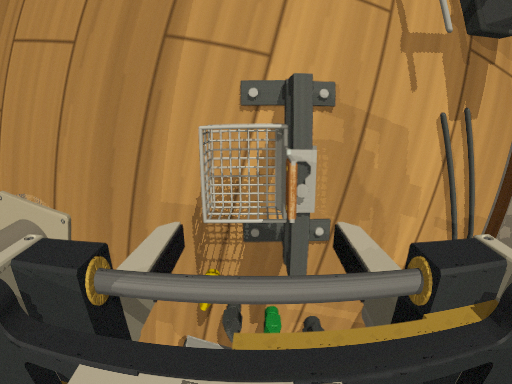

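{"fn": "step_arm", "kwargs": {
  "rows": [
    [[0, 0, 1.5, -0.4], [0, 0, 1.6, 0], [3, 0, 0, 0], [3, 0, 0, 0], [2.5, 0, 0, 0], [2, 0, 0, 0], [0, 0, 0, 0], [0, 0, 0, 0]]
  ]
}}

```text
clock: 4.2
tcp_pos: [0.4722, 0.3043, 0.2045]
tcp_rot: [-0.089, 0.701, 0.089, 0.702]
force: [0.5, 0.3, 0.4]
gripper_width: 0.093
```

```bash
python3 -c "
from h import *
to([.4715,.3045,.177],14.4)"
```

```text
t 4.2 tcp [0.4722 0.3043 0.2045] w 0.093 F [0.5 0.3 0.4] j6 0.23
shift [ 2.75  0.04 -0.06] toolx [ 0.  0. -1.]
jaw yaw 14.39 turn -0.01 (tool x down)
```

Straight down, then close gently.

{"fn": "step_arm", "kwargs": {
  "rows": [
    [[1, 0, 0, 0], [1, 0, 0, 0], [0.7, 0, 0, 0], [0, 0, 0, 0], [0, 0, 0, 0], [0, 0, 0, 0], [0, 0, 0, 0], [0, 0, 0, 0]]
  ]
}}

```text
clock: 5.0
tcp_pos: [0.4719, 0.3048, 0.177]
tcp_rot: [-0.089, 0.701, 0.089, 0.702]
force: [-0.2, 0.3, -0.0]
gripper_width: 0.0934
```

{"fn": "step_arm", "kwargs": {
  "rows": [
    [[0, 0, 0, 0], [0, 0, 0, 0], [0, 0, 0, 0], [0, 0, 0, 0], [0, 0, 0, 0], [0, 0, 0, 0], [0, 0, 0, 0], [0, 0, 0, 0]]
  ],
  "grip": 1,
  "force": 15
}}

```text
clock: 5.8
tcp_pos: [0.4717, 0.3047, 0.1766]
tcp_rot: [-0.089, 0.702, 0.089, 0.701]
force: [0.3, 0.1, -0.3]
gripper_width: 0.0335
```

{"fn": "step_arm", "kwargs": {
  "rows": [
    [[0, 0, 0, 0], [0, 0, 0, 0], [0, 0, 0, 0], [0, 0, 0, 0], [0, 0, 0, 0], [0, 0, 0, 0], [0, 0, 0, 0], [0, 0, 0, 0]]
  ],
  "force": 35
}}

```text
clock: 6.6
tcp_pos: [0.4727, 0.3049, 0.1766]
tcp_rot: [-0.089, 0.701, 0.089, 0.702]
force: [5.3, 2.5, -2.8]
gripper_width: 0.0077
```

Run:
```python
from h import *
im=np.load("pics/w1.npz")['im']
cv2.imwrite("pics/w1c.png",cv2.resize(im[140:220,265:345],(600,600),interpolation=cv2.INTER_CUBIC))
```

```text
(no output)
```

View pics/w1c.png

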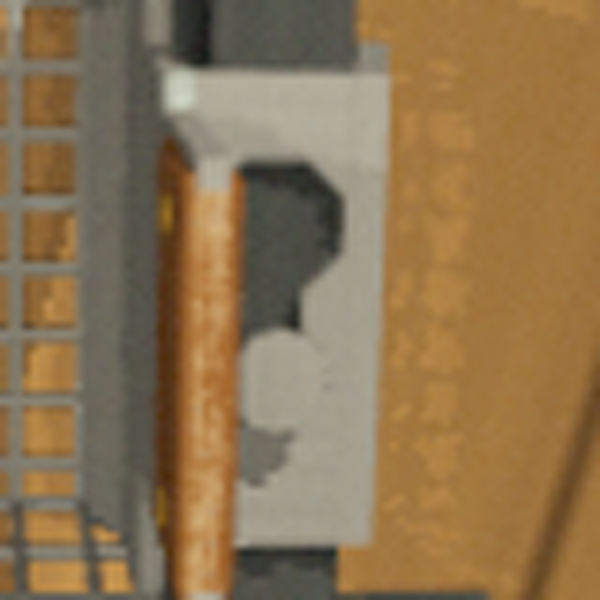

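```bash
cat >> h.py <<'E'
def ray(n,u,v,z,o=None):
    "world point at height z seen at pixel u,v"
    d=np.zeros((384,512));a=cloud(n,d+1e-6,o);b=cloud(n,d+1,o)
    from scipy.ndimage import map_coordinates as mc
    A=np.array([mc(a[...,i],[[v],[u]],order=1)[0] for i in range(3)]);B=np.array([mc(b[...,i],[[v],[u]],order=1)[0] for i in range(3)])
    return A+(B-A)*(z-A[2])/(B[2]-A[2])
E
python3 - <<'E'
from h import *
o=dict(tcp_pos=np.array([.4420,.2965,.3090]),tcp_rot=np.array([-.0863,.7018,.0861,.7018]))
px=lambda a,b:(265+(a+.5)/7.5-.5,140+(b+.5)/7.5-.5)
ry=np.array([-np.sin(np.radians(14.4)),np.cos(np.radians(14.4)),0])
rx=np.array([ry[1],-ry[0],0])
for nm,a,b,z in(("plate far",280,68,.164),("plate near",280,546,.164),("hole far",290,160,.164),("hole mid corner",343,200,.164),("corner2",345,250,.164),("stud top",283,326,.1725),("stud bottom",283,432,.1725),("stud right",325,378,.1725),("platexr",385,200,.164)):
    P=ray("wrist",*px(a,b),z,o);print(nm,P.round(4),"along",round(P@ry*1000,1),"across",round(P@rx*1000,1))
print(np.array([.4717,.3047,0])@ry*1000)
E
```

```text
plate far [0.4765 0.3433 0.164 ] along 214.0 across 546.9
plate near [0.4961 0.2749 0.164 ] along 142.9 across 548.9
hole far [0.4815 0.3309 0.164 ] along 200.8 across 548.6
hole mid corner [0.4905 0.3273 0.164 ] along 195.0 across 556.5
corner2 [0.4928 0.3203 0.164 ] along 187.7 across 557.0
stud top [0.4854 0.309  0.1725] along 178.5 across 546.9
stud bottom [0.4897 0.294  0.1725] along 163.0 across 547.4
stud right [0.4933 0.3031 0.1725] along 170.9 across 553.2
platexr [0.4964 0.3289 0.164 ] along 195.1 across 562.6
177.8202694202319
```

{"fn": "step_arm", "kwargs": {
  "rows": [
    [[0, -0.3, 0, 0], [0, -0.4, 0, 0], [0, -0.4, 0, 0], [0, -0.4, 0, 0], [0, -0.4, 0, 0], [0, -0.25, 0, 0], [0, 0, 0, 0], [0, 0, 0, 0]]
  ]
}}

```text
clock: 7.4
tcp_pos: [0.4776, 0.2858, 0.177]
tcp_rot: [-0.088, 0.701, 0.09, 0.702]
force: [4.1, 7.9, -2.8]
gripper_width: 0.0079
```

Run:
```python
from h import *
to([.4715,.3045,.177],14.4)
im,d,Q,o=shot("wrist","w2");im2,d2,Q2,o=shot("scene","s2")
cv2.imwrite("pics/s2c.png",np.hstack([cv2.resize(im[120:280,200:360],(400,400),interpolation=cv2.INTER_CUBIC),cv2.resize(im2[115:165,350:400],(400,400),interpolation=cv2.INTER_CUBIC)]))
```

```text
t 7.4 tcp [0.4776 0.2858 0.177 ] w 0.0079 F [ 4.1  7.9 -2.8] j6 0.19
shift [ 0.01  1.96 -0.13] toolx [ 0.002  0.004 -1.   ]
jaw yaw 14.47 turn 0.07 (tool x down)
```

View pics/s2c.png

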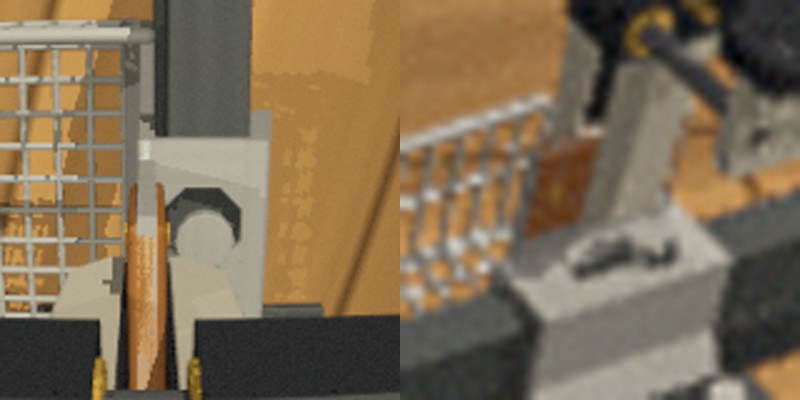

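{"fn": "step_arm", "kwargs": {
  "rows": [
    [[0, -0.1, 0, 0], [0, 0, 0, 0], [-0.2, 0, 0, 0], [-0.2, 0, 0, 0], [-0.2, 0, 0, 0], [-0.2, 0, 0, 0], [0, 0, 0, 0], [0, 0, 0, 0]]
  ]
}}

```text
clock: 8.3
tcp_pos: [0.4782, 0.2832, 0.1835]
tcp_rot: [-0.089, 0.701, 0.089, 0.702]
force: [9.4, 3.7, -11.1]
gripper_width: 0.0077
```

{"fn": "step_arm", "kwargs": {
  "rows": [
    [[-0.2, 0, 0, 0], [-0.2, 0, 0, 0], [-0.2, 0, 0, 0], [-0.2, 0, 0, 0], [-0.2, 0, 0, 0], [-0.2, 0, 0, 0], [0, 0, 0, 0], [0, 0, 0, 0]]
  ]
}}

```text
clock: 9.1
tcp_pos: [0.4783, 0.2828, 0.1955]
tcp_rot: [-0.089, 0.701, 0.089, 0.702]
force: [8.6, 2.3, -10.2]
gripper_width: 0.0079
```

Run:
```python
from h import *
to([.4715,.3045,.177],14.4)
im2,d2,Q2,o=shot("scene","s3");x,y,z=np.moveaxis(Q2,2,0)
m=(y>.22)&(y<.36)&(x>.46)&(x<.54)&(im2.min(2)>100)&(z>.1)
P=Q2[m];print(np.histogram(P[:,2],bins=np.arange(.13,.22,.004)))
im2,d2,Q2=load("scene","s2");x,y,z=np.moveaxis(Q2,2,0)
m=(y>.22)&(y<.36)&(x>.46)&(x<.54)&(im2.min(2)>100)&(z>.1)
P=Q2[m];print(np.histogram(P[:,2],bins=np.arange(.13,.22,.004))[0])
```

```text
t 9.1 tcp [0.4783 0.2828 0.1955] w 0.0079 F [  8.6   2.3 -10.2] j6 0.19
shift [ 1.85  2.27 -0.12] toolx [ 0.001 -0.    -1.   ]
jaw yaw 14.42 turn 0.02 (tool x down)
(array([  0,  10,  35,  39,  51,  28,  24,  32,  34,  31,  31,  27, 150,
        36,   2,   0,   0,   0,   6,   5,   9,   6]), array([0.13 , 0.134, 0.138, 0.142, 0.146, 0.15 , 0.154, 0.158, 0.162,
       0.166, 0.17 , 0.174, 0.178, 0.182, 0.186, 0.19 , 0.194, 0.198,
       0.202, 0.206, 0.21 , 0.214, 0.218]))
[30 29 19 25 24 24 32 82 98 15 10  0  0  5  4  8  6  6  7 11  6 11]
```

{"fn": "step_arm", "kwargs": {
  "rows": [
    [[-0.6, 0, 0, 0], [-0.8, 0, 0, 0], [-1, 0, 0, 0], [-1.5, 0, 0, 0], [-2, 0, 0, 0], [-2.5, 0, 0, 0], [-3, 0, 0, 0], [-3, 0, 0, 0]]
  ]
}}

```text
clock: 9.95
tcp_pos: [0.4769, 0.2828, 0.3426]
tcp_rot: [-0.089, 0.702, 0.089, 0.701]
force: [0.6, -0.5, -4.3]
gripper_width: 0.0077
```

Run:
```python
from h import *
# target: tab point for hook at rim
yaw=-5.2
im,d,Q=load("top","top0")
print(readout.get_obs()['force'])
to([.45,.0,.34],14.4)
# tilt & offset of held basket seen from scene
im2,d2,Q2,o=shot("scene","s4");x,y,z=np.moveaxis(Q2,2,0)
P=ray
m=(y>.15)&(y<.4)&(x>.35)&(x<.56)&(z>.2)&(z<.40)&(im2.min(2)>100)
H=Q2[m];a=np.radians(14.4);X=np.array([np.cos(a),np.sin(a)]);t=o['tcp_pos']
lx=(H[:,:2]-t[:2])@X;ly=(H[:,:2]-t[:2])@[-X[1],X[0]];lz=H[:,2]-t[2]
s=(lx>-.008)&(lx<.035)&(abs(ly)<.034)&(lz<-.002)&(lz>-.03)
print(s.sum(),np.c_[lx,ly,lz][s].mean(0));
if s.sum()>20: print(np.linalg.lstsq(np.c_[lx[s],ly[s],lx[s]*0+1],lz[s],rcond=None)[0])
b=(lx<-.03)&(lz<-.03);print("body",b.sum(),np.percentile(lx[b],[1,99]),np.percentile(ly[b],[1,99]),np.percentile(lz[b],[1,99]))
cv2.imwrite("pics/s4.png",cv2.resize(im2[60:210,270:470],(800,600)))
```

```text
[ 0.58622762 -0.51675965 -4.28116875]
t 9.95 tcp [0.4769 0.2828 0.3426] w 0.0077 F [ 0.6 -0.5 -4.3] j6 0.19
shift [  0.26 -26.72  -9.66] toolx [-0.  0. -1.]
jaw yaw 14.45 turn 0.05 (tool x down)
329 [ 0.02131986  0.00049179 -0.01799952]
[-0.20499006 -0.02309249 -0.0136178 ]
body 354 [-0.099786   -0.03044558] [-0.06104865  0.05160554] [-0.10840661 -0.04745866]
```

View pics/s4.png

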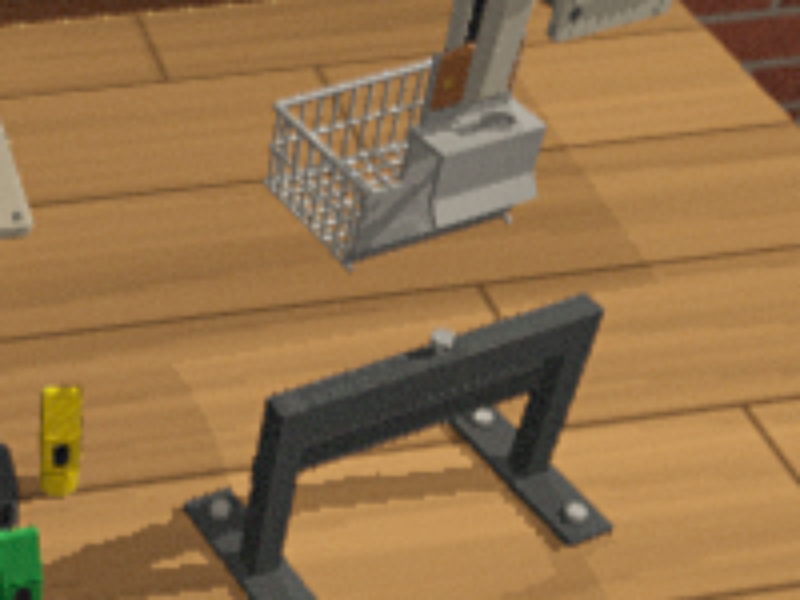

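{"fn": "step_arm", "kwargs": {
  "rows": [
    [[-0.5, -1, -0.15, 0], [-0.5, -2, -0.3, 0], [-0.5, -3, -0.45, 0], [-0.5, -4, -0.6, 0], [0, -4.2, -0.6, 0], [0, -4.4, -0.65, 0], [0, -4.4, -0.65, 0], [0, -4.4, -0.65, 0]]
  ],
  "force": 45
}}

```text
clock: 10.8
tcp_pos: [0.5054, 0.0052, 0.3587]
tcp_rot: [-0.089, 0.702, 0.089, 0.701]
force: [0.3, -0.5, -4.5]
gripper_width: 0.0077
```

{"fn": "step_arm", "kwargs": {
  "rows": [
    [[0, -4.4, -0.65, 0], [0, -4.4, -0.65, 0], [0, -4.4, -0.65, 0], [0, -4.2, -0.6, 0], [0, -4, -0.6, 0], [0, -3, -0.45, 0], [0, -2, -0.3, 0], [0, -1, -0.1, 0]]
  ]
}}

```text
clock: 11.6
tcp_pos: [0.5347, -0.2699, 0.3581]
tcp_rot: [-0.087, 0.703, 0.089, 0.7]
force: [-0.6, 0.1, -5.0]
gripper_width: 0.0078
```

{"fn": "step_arm", "kwargs": {
  "rows": [
    [[0, 0, 0, 3], [0, 0, 0, 4], [0, 0, 0, 4], [0, 0, 0, 4], [0, 0, 0, 3], [0, 0, 0, 1.7], [0, 0, 0, 0], [0, 0, 0, 0]]
  ]
}}

```text
clock: 12.4
tcp_pos: [0.5359, -0.2676, 0.3602]
tcp_rot: [0.032, 0.707, -0.032, 0.706]
force: [0.6, -0.0, -4.7]
gripper_width: 0.0074
```

Run:
```python
from h import *
to([.536,-.2667,.36],-5.3)
im,d,Q,o=shot("wrist","w5");x,y,z=np.moveaxis(Q,2,0)
m=(np.abs(z-.159)<.006)&(y<-.05)&(y>-.5)&(x>.3)&(x<.65)
P=Q[m];print(m.sum())
for nm,x0 in (("far",.549),("near",.366)):
    l=x0+(P[:,1]+.268)*np.tan(np.radians(5.3));s=abs(P[:,0]-l)<.016
    S=P[s];S=S[(S[:,1]<-.1)&(S[:,1]>-.42)]
    k=np.polyfit(S[:,1]+.268,S[:,0],1);r=S[:,0]-np.polyval(k,S[:,1]+.268);print(nm,len(S),k,np.degrees(np.arctan(k[0])),np.percentile(r,[2,98]),np.percentile(S[:,1],[0,50,100]),np.median(S[:,2]))
cv2.imwrite("pics/w5.png",im)
```

```text
t 12.4 tcp [ 0.5359 -0.2676  0.3602] w 0.0074 F [ 0.6 -0.  -4.7] j6 -0.46
shift [0.02 0.09 0.  ] toolx [-0.001  0.    -1.   ]
jaw yaw -5.18 turn 0.12 (tool x down)
5560
far 2317 [0.06769304 0.54838653] 3.8726176579001055 [-0.01158624  0.01112994] [-0.33671374 -0.1815978  -0.10029096] 0.1612034993389138
near 1479 [0.09741069 0.36377985] 5.563667964741027 [-0.00896748  0.00709269] [-0.37855572 -0.17912331 -0.10003629] 0.16006609797470894
```

View pics/w5.png

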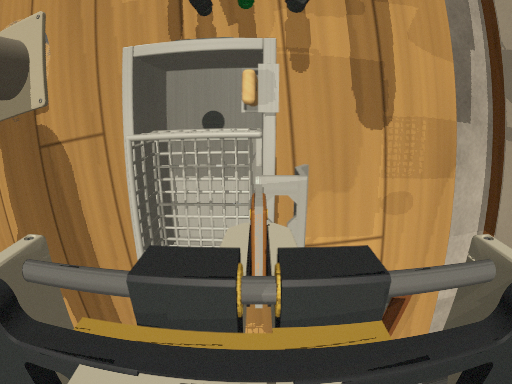

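Run:
```python
from h import *
z0=np.load("pics/w5.npz");o=readout.get_obs();im=z0['im'];Q=cloud("wrist",z0['d'],o);x,y,z=np.moveaxis(Q,2,0)
g=cv2.cvtColor(im,cv2.COLOR_BGR2GRAY).astype(float)
for r in list(range(40,175,10)):
    zz=(abs(z[r]-.16)<.006)
    c=np.where(zz&(x[r]>.5)&(x[r]<.6))[0];n=np.where(zz&(x[r]>.3)&(x[r]<.42))[0]
    f=lambda c:(c.min(),c.max(),ray("wrist",c.min()-.5,r,.16,o)[:2].round(4),ray("wrist",c.max()+.5,r,.16,o)[:2].round(4)) if len(c) else None
    print(r,f(c),"|",f(n))
print(g[145,250:290].astype(int)); print(z[145,250:290].round(3))
```

```text
40 (np.int64(218), np.int64(275), array([ 0.4997, -0.0966]), array([ 0.5702, -0.104 ])) | None
50 (np.int64(219), np.int64(275), array([ 0.4998, -0.1098]), array([ 0.569, -0.117])) | (np.int64(123), np.int64(155), array([ 0.3728, -0.0858]), array([ 0.4193, -0.0961]))
60 (np.int64(264), np.int64(276), array([ 0.5533, -0.1286]), array([ 0.569 , -0.1299])) | (np.int64(122), np.int64(134), array([ 0.3704, -0.0993]), array([ 0.3893, -0.1035]))
70 (np.int64(258), np.int64(278), array([ 0.5449, -0.1406]), array([ 0.5703, -0.1427])) | (np.int64(122), np.int64(133), array([ 0.3693, -0.113 ]), array([ 0.3868, -0.1167]))
80 (np.int64(256), np.int64(278), array([ 0.5413, -0.1529]), array([ 0.5692, -0.1552])) | (np.int64(122), np.int64(133), array([ 0.3681, -0.1265]), array([ 0.3856, -0.13  ]))
90 (np.int64(256), np.int64(278), array([ 0.5402, -0.1653]), array([ 0.568 , -0.1676])) | (np.int64(122), np.int64(133), array([ 0.3668, -0.1398]), array([ 0.3842, -0.1431]))
100 (np.int64(256), np.int64(278), array([ 0.5391, -0.1776]), array([ 0.567, -0.18 ])) | (np.int64(123), np.int64(133), array([ 0.36
[... 1018 characters left out ...]
nt64(125), np.int64(134), array([ 0.3578, -0.2329]), array([ 0.3728, -0.2347]))
170 (np.int64(263), np.int64(275), array([ 0.5398, -0.2653]), array([ 0.556 , -0.2667])) | (np.int64(126), np.int64(137), array([ 0.3568, -0.2465]), array([ 0.3748, -0.2486]))
[109 112 114 138 137 145 174 183 182 183 182 173 113 168 182 181 185 186
 184 185 185 185 186 184 176 151 142 142 142 141 140 140 141 138 139 137
 136 138 140 141]
[ 0.26   0.26   0.262  0.265  0.266  0.268  0.312  0.312  0.312  0.312
  0.312  0.311  0.107  0.16   0.162  0.162  0.159  0.161  0.161  0.16
  0.162  0.16   0.159  0.161  0.161  0.16   0.002  0.    -0.    -0.
  0.002 -0.     0.002  0.001  0.002  0.001 -0.     0.002  0.002  0.003]
```

{"fn": "step_arm", "kwargs": {
  "rows": [
    [[0, 0.1, -0.2, 0], [1.5, 0, 0, 0], [2.5, 0, 0, 0], [2.5, 0, 0, 0], [2.5, 0, 0, 0], [2, 0, 0, 0], [1, 0, 0, 0], [0, 0, 0, 0]]
  ]
}}

```text
clock: 13.25
tcp_pos: [0.5332, -0.2661, 0.2388]
tcp_rot: [0.033, 0.707, -0.032, 0.705]
force: [0.4, 0.1, -5.1]
gripper_width: 0.008
```

Run:
```python
from h import *
to([.5339,-.2668,.178],-5.1)
im,d,Q,o=shot("wrist","w6");x,y,z=np.moveaxis(Q,2,0)
im2,d2,Q2,_=shot("scene","s6")
cv2.imwrite("pics/s6.png",np.hstack([cv2.resize(im[20:260,130:370],(400,400),interpolation=cv2.INTER_CUBIC),cv2.resize(im2[110:250,80:240],(457,400),interpolation=cv2.INTER_CUBIC)])[:,:800])
```

```text
t 13.25 tcp [ 0.5332 -0.2661  0.2388] w 0.008 F [ 0.4  0.1 -5.1] j6 -0.46
shift [ 6.08 -0.07  0.09] toolx [-0.003  0.002 -1.   ]
jaw yaw -5.25 turn -0.15 (tool x down)
```

View pics/s6.png

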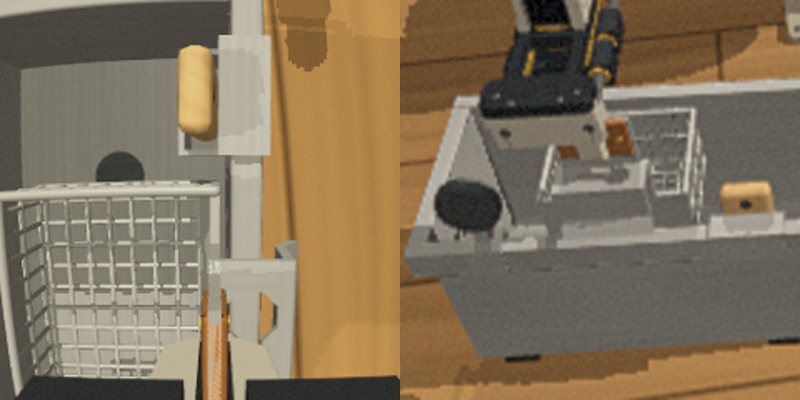

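{"fn": "step_arm", "kwargs": {
  "rows": [
    [[1, -0.05, 0.07, 0], [1, 0, 0, 0], [1, 0, 0, 0], [0.5, 0, 0, 0], [0.5, 0, 0, 0], [0.5, 0, 0, 0], [0, 0, 0, 0], [0, 0, 0, 0]]
  ]
}}

```text
clock: 14.15
tcp_pos: [0.5348, -0.2673, 0.1957]
tcp_rot: [0.032, 0.706, -0.032, 0.706]
force: [0.8, -0.1, -3.8]
gripper_width: 0.0075
```

{"fn": "step_arm", "kwargs": {
  "rows": [
    [[0.4, 0, 0, 0], [0.4, 0, 0, 0], [0.3, 0, 0, 0], [0.2, 0, 0, 0], [0.1, 0, 0, 0], [0, 0, 0, 0], [0, 0, 0, 0], [0, 0, 0, 0]]
  ]
}}

```text
clock: 14.95
tcp_pos: [0.5349, -0.2673, 0.1819]
tcp_rot: [0.032, 0.706, -0.033, 0.706]
force: [-0.1, 0.2, -4.2]
gripper_width: 0.0078
```

{"fn": "step_arm", "kwargs": {
  "rows": [
    [[0.1, 0, 0, 0], [0.1, 0, 0, 0], [0.1, 0, 0, 0], [0.1, 0, 0, 0], [0.1, 0, 0, 0], [0, 0, 0, 0], [0, 0, 0, 0], [0, 0, 0, 0]]
  ]
}}

```text
clock: 15.75
tcp_pos: [0.5349, -0.2673, 0.1768]
tcp_rot: [0.032, 0.706, -0.032, 0.706]
force: [-0.5, 0.9, -2.2]
gripper_width: 0.0078
```

{"fn": "step_arm", "kwargs": {
  "rows": [
    [[0, 0, 0, 0], [0, 0, 0, 0], [0, 0, 0, 0], [0, 0, 0, 0], [0, 0, 0, 0], [0, 0, 0, 0], [0, 0, 0, 0], [0, 0, 0, 0]]
  ],
  "grip": -0.3
}}

```text
clock: 16.55
tcp_pos: [0.5348, -0.2672, 0.1766]
tcp_rot: [0.032, 0.706, -0.032, 0.706]
force: [0.9, 0.5, -0.7]
gripper_width: 0.06
```

{"fn": "step_arm", "kwargs": {
  "rows": [
    [[-1, 0, 0, 0], [-2, 0, 0, 0], [-2, 0, 0, 0], [-2.5, 0, 0, 0], [-2.5, 0, 0, 0], [-2, 0, 0, 0], [-1, 0, 0, 0], [0, 0, 0, 0]]
  ],
  "grip": -1
}}

```text
clock: 17.35
tcp_pos: [0.5355, -0.2677, 0.309]
tcp_rot: [0.032, 0.705, -0.033, 0.707]
force: [0.6, -1.0, 0.2]
gripper_width: 0.0933
```

Run:
```python
from h import *
to([.46,.01,.3],30)
for n in("top","scene"):
    im,d,Q,o=shot(n,n+"7");x,y,z=np.moveaxis(Q,2,0)
    m=(z>.178)&(z<.225)&(y>-.33)&(y<-.20)&(x>.48)&(x<.57)
    P=Q[m];print(n,"tab",m.sum(),P.mean(0).round(4),P.min(0).round(4),P.max(0).round(4),cv2.minAreaRect(P[:,:2].astype(np.float32)))
    m=(z>.155)&(z<.172)&(y>-.31)&(y<-.22)&(x>.53)&(x<.6)
    P=Q[m];print("plate",P.mean(0).round(4),np.percentile(P[:,2],[5,50,95]))
    # peen orientation
    if n=="top":
        m=((z>.03)&(z<.12)&(y>-.04)&(y<.05)&(x>.44)&(x<.50)&(im.max(2)<110))
        print("peen",m.sum(),Q[m].mean(0));
        for zl in((.085,.1),(.045,.075)):
            q=m&(z>zl[0])&(z<zl[1]);P=Q[q];print(zl,q.sum(),P.mean(0).round(4),cv2.minAreaRect(P[:,:2].astype(np.float32)))
    cv2.imwrite(f"pics/{n}7.png",im)
a=cv2.imread("pics/scene7.png");b=cv2.imread("pics/top7.png")
cv2.imwrite("pics/c7.png",np.hstack([cv2.resize(a[110:250,80:240],(400,350),interpolation=cv2.INTER_CUBIC),cv2.resize(b[190:300,290:445],(400,284),interpolation=cv2.INTER_CUBIC)[:,:].copy() if 0 else cv2.resize(b[185:310,295:438],(400,350),interpolation=cv2.INTER_CUBIC)]))
```

```text
t 17.35 tcp [ 0.5355 -0.2677  0.309 ] w 0.0933 F [ 0.6 -1.   0.2] j6 -0.46
shift [  0.82  26.96 -10.07] toolx [ 0.003 -0.002 -1.   ]
jaw yaw -5.26 turn -35.26 (tool x down)
top tab 82 [ 0.5332 -0.2599  0.2039] [ 0.527  -0.2871  0.182 ] [ 0.5395 -0.2363  0.2101] ((0.5332425832748413, -0.26176804304122925), (0.0506499819457531, 0.00875537283718586), 83.20584106445312)
plate [ 0.5515 -0.2617  0.1617] [0.15679805 0.16187808 0.166027  ]
peen 108 [0.46379577 0.00981652 0.08045216]
(0.085, 0.1) 50 [0.4634 0.0098 0.0916] ((0.4629645049571991, 0.010109098628163338), (0.012802362442016602, 0.027302654460072517), 36.954280853271484)
(0.045, 0.075) 33 [0.4641 0.0102 0.0669] ((0.46388158202171326, 0.009166586212813854), (0.028528742492198944, 0.025883525609970093), 39.98448944091797)
scene tab 303 [ 0.5387 -0.2672  0.1952] [ 0.5308 -0.2973  0.178 ] [ 0.5443 -0.2375  0.2102] ((0.537399411201477, -0.2675088346004486), (0.05998850613832474, 0.011235752142965794), 86.85469055175781)
plate [ 0.5527 -0.2666  0.1624] [0.15699952 0.16274014 0.16877901]
```

View pics/c7.png

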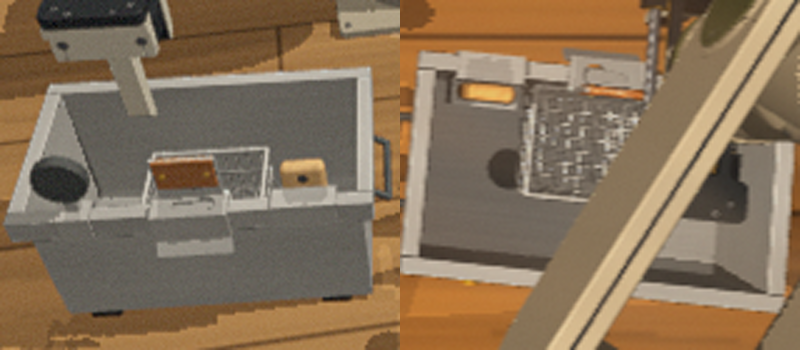

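{"fn": "step_arm", "kwargs": {
  "rows": [
    [[0, 2.5, -0.9, 0], [0, 4.2, -1.5, 0], [0, 4.5, -1.6, 0], [0, 4.5, -1.6, 0], [0, 4.5, -1.6, 0], [0, 4, -1.5, 0], [0, 2.8, -1, 0], [0, 0, 0, 6.2]]
  ]
}}

```text
clock: 18.25
tcp_pos: [0.4614, 0.0139, 0.3052]
tcp_rot: [0.07, 0.705, -0.069, 0.703]
force: [1.0, -1.5, 0.3]
gripper_width: 0.0928
```

{"fn": "step_arm", "kwargs": {
  "rows": [
    [[1, 0, 0, 8], [1, 0, 0, 8], [1, 0, 0, 8], [0.9, 0, 0, 8], [0, 0, 0, 8], [0, 0, 0, 0], [0, 0, 0, 0], [0, 0, 0, 0]]
  ],
  "grip": -0.1
}}

```text
clock: 19.05
tcp_pos: [0.4628, 0.0105, 0.2673]
tcp_rot: [0.306, 0.638, -0.306, 0.637]
force: [0.2, 0.2, 0.3]
gripper_width: 0.0511
```

Run:
```python
from h import *
to([.464,.01,.15],-51.5)
im,d,Q,o=shot("wrist","w8");x,y,z=np.moveaxis(Q,2,0)
m=((z>.03)&(z<.12)&(np.hypot(x-.464,y-.01)<.035)&(im.max(2)<120))
for zl in((.091,.1),(.066,.09),(.03,.06)):
    q=m&(z>zl[0])&(z<zl[1]);P=Q[q];print(zl,q.sum(),P.mean(0).round(4),cv2.minAreaRect(P[:,:2].astype(np.float32)))
cv2.imwrite("pics/w8.png",im)
```

```text
t 19.05 tcp [0.4628 0.0105 0.2673] w 0.0511 F [0.2 0.2 0.3] j6 0.81
shift [11.73  0.06  0.12] toolx [-0.  0. -1.]
jaw yaw -51.27 turn 0.23 (tool x down)
(0.091, 0.1) 188 [0.4637 0.0102 0.0945] ((0.4632461369037628, 0.0098955649882555), (0.009847553446888924, 0.027171149849891663), 33.459171295166016)
(0.066, 0.09) 249 [0.4679 0.0137 0.0787] ((0.46310433745384216, 0.009926363825798035), (0.024930009618401527, 0.027409862726926804), 34.140846252441406)
(0.03, 0.06) 66 [0.4741 0.0185 0.0465] ((0.4740709662437439, 0.018326181918382645), (0.0015728711150586605, 0.026412345468997955), 37.23574447631836)
```

View pics/w8.png

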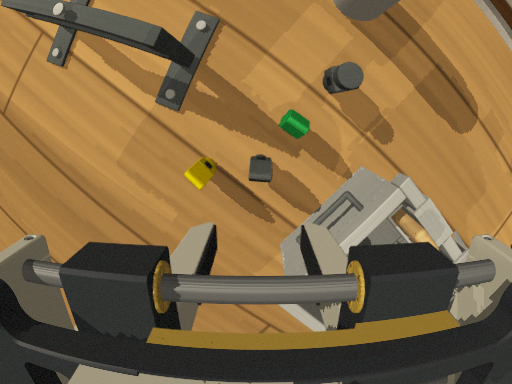

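{"fn": "step_arm", "kwargs": {
  "rows": [
    [[2, 0, 0.05, 3.7], [3, 0, 0, 0], [3, 0, 0, 0], [3, 0, 0, 0], [2, 0, 0, 0], [1, 0, 0, 0], [0, 0, 0, 0], [0, 0, 0, 0]]
  ]
}}

```text
clock: 19.9
tcp_pos: [0.4639, 0.0101, 0.1287]
tcp_rot: [0.327, 0.626, -0.327, 0.627]
force: [-0.1, -0.5, 0.7]
gripper_width: 0.051
```

```bash
python3 -c "
from h import *
to([.4635,.010,.039],-55)"
```

```text
t 19.9 tcp [0.4639 0.0101 0.1287] w 0.051 F [-0.1 -0.5  0.7] j6 0.87
shift [ 8.97 -0.05 -0.03] toolx [ 0.001 -0.    -1.   ]
jaw yaw -55.13 turn -0.13 (tool x down)
```

{"fn": "step_arm", "kwargs": {
  "rows": [
    [[1.5, 0, 0, 0], [1.5, 0, 0, 0], [1.5, 0, 0, 0], [1.5, 0, 0, 0], [1.5, 0, 0, 0], [1, 0, 0, 0], [0.4, 0, 0, 0], [0, 0, 0, 0]]
  ]
}}

```text
clock: 20.7
tcp_pos: [0.4635, 0.0101, 0.0389]
tcp_rot: [0.327, 0.627, -0.327, 0.627]
force: [0.2, 0.2, 1.2]
gripper_width: 0.0512
```

{"fn": "step_arm", "kwargs": {
  "rows": [
    [[0, 0, 0, 0], [0, 0, 0, 0], [0, 0, 0, 0], [0, 0, 0, 0], [0, 0, 0, 0], [0, 0, 0, 0], [0, 0, 0, 0], [0, 0, 0, 0]]
  ],
  "grip": 1,
  "force": 40
}}

```text
clock: 21.5
tcp_pos: [0.4638, 0.01, 0.0392]
tcp_rot: [0.327, 0.626, -0.327, 0.627]
force: [0.3, -0.4, 5.1]
gripper_width: 0.0277
```

{"fn": "step_arm", "kwargs": {
  "rows": [
    [[-0.3, 0, 0, 0], [-0.7, 0, 0, 0], [-1, 0, 0, 0], [-2, 0, 0, 0], [-2, 0, 0, 0], [0, 0, 0, 0], [0, 0, 0, 0], [0, 0, 0, 0]]
  ]
}}

```text
clock: 22.3
tcp_pos: [0.4624, 0.0102, 0.0975]
tcp_rot: [0.327, 0.627, -0.328, 0.626]
force: [-0.2, 0.4, -5.5]
gripper_width: 0.0278
```

{"fn": "step_arm", "kwargs": {
  "rows": [
    [[-3, 0, 0, 0], [-4, 0, 0, 0], [-4, 0, 0, 0], [-4, 0, 0, 0], [-3, 0, 0, 0], [-1.5, 0, 0, 0], [0, 0, 0, 0], [0, 0, 0, 0]]
  ]
}}

```text
clock: 23.1
tcp_pos: [0.4627, 0.0102, 0.2914]
tcp_rot: [0.327, 0.628, -0.328, 0.626]
force: [0.5, 0.5, -4.7]
gripper_width: 0.0277
```

Run:
```python
from h import *
to([.475,-.262,.29],-95.1)
for n in("top","scene"):
    im,d,Q,o=shot(n,n+"9");x,y,z=np.moveaxis(Q,2,0)
    m=(z>.178)&(z<.225)&(y>-.33)&(y<-.20)&(x>.48)&(x<.57)
    P=Q[m];print(n,"tab",m.sum(),P.mean(0).round(4),P.min(0).round(4),P.max(0).round(4),cv2.minAreaRect(P[:,:2].astype(np.float32)))
    m=(z>.105)&(z<.14)&(y>-.345)&(y<-.195)&(x>.39)&(x<.535)
    P=Q[m];print("rim",m.sum(),P.min(0).round(4),P.max(0).round(4),cv2.minAreaRect(P[:,:2].astype(np.float32)),np.percentile(P[:,2],[5,50,95]))
    for a,b in((.40,.45),(.45,.5),(.5,.53)):
        q=m&(x>a)&(x<b);print(a,b,q.sum(),np.percentile(y[q],[2,98]).round(4),np.percentile(z[q],[50,95]).round(4))
    cv2.imwrite(f"pics/{n}9.png",im)
b=cv2.imread("pics/top9.png");a=cv2.imread("pics/scene9.png")
cv2.imwrite("pics/c9.png",np.hstack([cv2.resize(b[185:310,295:438],(458,400),interpolation=cv2.INTER_CUBIC),cv2.resize(a[30:190,210:330],(300,400),interpolation=cv2.INTER_CUBIC)]))
```

```text
t 23.1 tcp [0.4627 0.0102 0.2914] w 0.0277 F [ 0.5  0.5 -4.7] j6 0.87
shift [  0.13 -14.54  23.04] toolx [-0.003  0.    -1.   ]
jaw yaw -55.16 turn 39.94 (tool x down)
top tab 95 [ 0.5328 -0.2635  0.2036] [ 0.527  -0.2972  0.1795] [ 0.5398 -0.2363  0.2111] ((0.5330273509025574, -0.26672089099884033), (0.061377134174108505, 0.008826395496726036), 83.87776947021484)
rim 272 [ 0.4292 -0.3443  0.1064] [ 0.5347 -0.1992  0.1393] ((0.48601365089416504, -0.27045902609825134), (0.13827480375766754, 0.1061992198228836), 84.51384735107422) [0.11185424 0.12494131 0.12964602]
0.4 0.45 116 [-0.3173 -0.1998] [0.1238 0.1273]
0.45 0.5 84 [-0.323  -0.1995] [0.125  0.1281]
0.5 0.53 56 [-0.3261 -0.2044] [0.1281 0.1308]
scene tab 301 [ 0.5388 -0.2668  0.1952] [ 0.529  -0.2973  0.1781] [ 0.5444 -0.2377  0.209 ] ((0.5371467471122742, -0.2676796019077301), (0.0600530244410038, 0.012701129540801048), 84.47599029541016)
rim 208 [ 0.4314 -0.3244  0.106 ] [ 0.517  -0.1987  0.13  ] ((0.4736572504043579, -0.2617292106151581), (0.12051886320114136, 0.0752425342798233), 84.3615493774414) [0.10874753 0.12424337 0.12787626]
0.4 0.45 115 [-0.3157 -0.2014] [0.1236 0.1263]
0.45 0.5 76 [-0.3225 -0.1999] [0.1246 0.1284]
0.5 0.53 17 [-0.3244 -0.2049] [0.1277 0.1292]
```

{"fn": "step_arm", "kwargs": {
  "rows": [
    [[0, -1, 1.5, 0], [0, -1.8, 2.9, 0], [0, -2.3, 3.6, 0], [0, -2.4, 3.8, 0], [0, -2.4, 3.8, 0], [0, -2.2, 3.6, 0], [0, -1.6, 2.6, 0], [0, -0.8, 1.2, 0]]
  ]
}}

```text
clock: 24.0
tcp_pos: [0.4745, -0.2637, 0.2909]
tcp_rot: [0.328, 0.628, -0.328, 0.625]
force: [-0.3, 0.3, -4.9]
gripper_width: 0.0277
```

{"fn": "step_arm", "kwargs": {
  "rows": [
    [[0, 0, 0, 4], [0, 0, 0, 7], [0, 0, 0, 8], [0, 0, 0, 8], [0, 0, 0, 8], [0, 0, 0, 5.2], [0, 0, 0, 0], [0, 0, 0, 0]]
  ]
}}

```text
clock: 24.8
tcp_pos: [0.4754, -0.2608, 0.2926]
tcp_rot: [-0.522, -0.478, 0.522, -0.476]
force: [-0.2, 0.7, -4.3]
gripper_width: 0.0281
```

Run:
```python
from h import *
to([.476,-.261,.13],-95.4)
im,d,Q,o=shot("wrist","w10");x,y,z=np.moveaxis(Q,2,0)
# held head vs basket in the same wrist view
m=(z>.115)&(z<.14)&(y>-.345)&(y<-.195)&(x>.39)&(x<.535)
P=Q[m];print("rim",m.sum(),np.percentile(P,[1,99],axis=0).round(4),np.percentile(P[:,2],[5,50,95]))
h=(z>.245)&(z<.35)&(np.hypot(x-o['tcp_pos'][0],y-o['tcp_pos'][1])<.025)&(im.max(2)<110);print("head",h.sum(),np.percentile(Q[h],[2,98],axis=0).round(4) if h.any() else '')
f=(abs(z-.075)<.012)&(y>-.32)&(y<-.2)&(x>.43)&(x<.53);P=Q[f];print("floor",f.sum(),P.mean(0),np.linalg.lstsq(np.c_[P[:,:2],np.ones(len(P))],P[:,2],rcond=None)[0])
```

```text
t 24.8 tcp [ 0.4754 -0.2608  0.2926] w 0.0281 F [-0.2  0.7 -4.3] j6 1.06
shift [16.26  0.08  0.03] toolx [-0.001  0.001 -1.   ]
jaw yaw -95.16 turn 0.24 (tool x down)
rim 1053 [[ 0.4303 -0.3252  0.1164]
 [ 0.5332 -0.1991  0.131 ]] [0.12414625 0.12730889 0.13032359]
head 4228 [[ 0.478  -0.2756  0.2624]
 [ 0.4888 -0.246   0.3459]]
floor 2584 [ 0.47661526 -0.26110635  0.07129795] [ 0.0265608  -0.00081837  0.05842498]
```

{"fn": "step_arm", "kwargs": {
  "rows": [
    [[1.5, 0, 0, 0], [2.5, 0, 0, 0], [3, 0, 0, 0], [3, 0, 0, 0], [2.5, 0, 0, 0], [1.5, 0, 0, 0], [1, 0, 0, 0], [0.5, 0, 0, 0]]
  ]
}}

```text
clock: 25.65
tcp_pos: [0.4754, -0.2613, 0.1378]
tcp_rot: [-0.523, -0.476, 0.523, -0.476]
force: [-1.1, -0.3, -4.8]
gripper_width: 0.0279
```

{"fn": "step_arm", "kwargs": {
  "rows": [
    [[0.5, 0, 0, 0], [0.5, 0, 0, 0], [0.4, 0, 0, 0], [0.3, 0, 0, 0], [0.3, 0, 0, 0], [0, 0, 0, 0], [0, 0, 0, 0], [0, 0, 0, 0]]
  ]
}}

```text
clock: 26.45
tcp_pos: [0.4758, -0.2616, 0.1189]
tcp_rot: [0.523, 0.476, -0.523, 0.476]
force: [-0.5, -0.5, -3.9]
gripper_width: 0.0276
```

{"fn": "step_arm", "kwargs": {
  "rows": [
    [[0.2, 0, 0, 0], [0.2, 0, 0, 0], [0.1, 0, 0, 0], [0.1, 0, 0, 0], [0, 0, 0, 0], [0, 0, 0, 0], [0, 0, 0, 0], [0, 0, 0, 0]]
  ]
}}

```text
clock: 27.25
tcp_pos: [0.4757, -0.2615, 0.1127]
tcp_rot: [0.523, 0.476, -0.523, 0.476]
force: [-0.6, 0.5, -4.0]
gripper_width: 0.0278
```

{"fn": "step_arm", "kwargs": {
  "rows": [
    [[0.1, 0, 0, 0], [0.1, 0, 0, 0], [0, 0, 0, 0], [0, 0, 0, 0], [0, 0, 0, 0], [0, 0, 0, 0], [0, 0, 0, 0], [0, 0, 0, 0]]
  ]
}}

```text
clock: 28.05
tcp_pos: [0.4757, -0.2615, 0.1107]
tcp_rot: [0.523, 0.476, -0.523, 0.476]
force: [-0.8, -0.6, -4.3]
gripper_width: 0.0277
```

{"fn": "step_arm", "kwargs": {
  "rows": [
    [[0.1, 0, 0, 0], [0, 0, 0, 0], [0.1, 0, 0, 0], [0, 0, 0, 0], [0, 0, 0, 0], [0, 0, 0, 0], [0, 0, 0, 0], [0, 0, 0, 0]]
  ]
}}

```text
clock: 28.85
tcp_pos: [0.4757, -0.2615, 0.1087]
tcp_rot: [0.523, 0.476, -0.523, 0.476]
force: [0.7, 0.6, -4.9]
gripper_width: 0.028
```

{"fn": "step_arm", "kwargs": {
  "rows": [
    [[0.1, 0, 0, 0], [0, 0, 0, 0], [0.1, 0, 0, 0], [0, 0, 0, 0], [0, 0, 0, 0], [0, 0, 0, 0], [0, 0, 0, 0], [0, 0, 0, 0]]
  ]
}}

```text
clock: 29.65
tcp_pos: [0.4757, -0.2615, 0.1067]
tcp_rot: [0.523, 0.476, -0.523, 0.476]
force: [0.8, -0.7, -3.7]
gripper_width: 0.0282
```

{"fn": "step_arm", "kwargs": {
  "rows": [
    [[0.1, 0, 0, 0], [0, 0, 0, 0], [0.1, 0, 0, 0], [0, 0, 0, 0], [0, 0, 0, 0], [0, 0, 0, 0], [0, 0, 0, 0], [0, 0, 0, 0]]
  ]
}}

```text
clock: 30.45
tcp_pos: [0.476, -0.2617, 0.1062]
tcp_rot: [0.523, 0.476, -0.523, 0.476]
force: [-5.0, 3.8, 11.0]
gripper_width: 0.0277
```

Run:
```python
from h import *
to([.476,-.261,.105],-95.4)
for n in ("wrist","scene"):
    im,d,Q,o=shot(n,n+"11");x,y,z=np.moveaxis(Q,2,0)
    t=o['tcp_pos']
    h=(np.hypot(x-.476,y+.261)<.03)&(z<.19)&(z>.06)&(im.max(2)<90);print(n,"head",h.sum(),np.percentile(Q[h],[2,98],axis=0).round(4))
    f=(abs(z-.07)<.012)&(y>-.32)&(y<-.2)&(x>.44)&(x<.52);P=Q[f];print("floor",f.sum(),np.percentile(P[:,2],[5,50,95]))
    m=(z>.178)&(z<.215)&(y>-.3)&(y<-.22)&(x>.52)&(x<.57);print("tab",m.sum(),Q[m].mean(0))
```

```text
t 30.45 tcp [ 0.476  -0.2617  0.1062] w 0.0277 F [-5.   3.8 11. ] j6 1.07
shift [ 0.12 -0.01 -0.07] toolx [ 0.001 -0.001 -1.   ]
jaw yaw -95.35 turn 0.05 (tool x down)
wrist head 3053 [[ 0.478  -0.2763  0.1272]
 [ 0.4886 -0.2467  0.1615]]
floor 552 [0.0620482  0.06373694 0.07921479]
tab 12847 [ 0.52679992 -0.26555074  0.200367  ]
scene head 9 [[ 0.4705 -0.2779  0.1658]
 [ 0.479  -0.2756  0.1886]]
floor 34 [0.05857467 0.0629873  0.08000287]
tab 307 [ 0.53126813 -0.2662978   0.19404496]
```

{"fn": "step_arm", "kwargs": {
  "rows": [
    [[-0.1, 0, 0, 0], [0, 0, 0, 0], [0, 0, 0, 0], [0, 0, 0, 0], [0, 0, 0, 0], [0, 0, 0, 0], [0, 0, 0, 0], [0, 0, 0, 0]]
  ],
  "force": 10
}}

```text
clock: 31.35
tcp_pos: [0.476, -0.2618, 0.1063]
tcp_rot: [0.523, 0.476, -0.523, 0.476]
force: [-2.4, 1.4, 5.7]
gripper_width: 0.0277
```

{"fn": "step_arm", "kwargs": {
  "rows": [
    [[0, 0, 0, 0], [0, 0, 0, 0], [0, 0, 0, 0], [0, 0, 0, 0], [0, 0, 0, 0], [0, 0, 0, 0], [0, 0, 0, 0], [0, 0, 0, 0]]
  ],
  "grip": 0
}}

```text
clock: 32.15
tcp_pos: [0.4757, -0.2615, 0.1057]
tcp_rot: [0.523, 0.476, -0.523, 0.476]
force: [0.5, 0.0, -0.3]
gripper_width: 0.0462
```

Run:
```python
from h import *
to([.476,-.261,.105],-95.4)
for n in ("wrist","scene"):
    im,d,Q,o=shot(n,n+"12");x,y,z=np.moveaxis(Q,2,0)
    h=(np.hypot(x-.476,y+.261)<.035)&(z<.19)&(z>.06)&(im.max(2)<90);print(n,"head",h.sum(),np.percentile(Q[h],[2,98],axis=0).round(4))
    m=(z>.178)&(z<.215)&(y>-.3)&(y<-.22)&(x>.52)&(x<.57);print("tab",m.sum(),Q[m].mean(0))
    m=(z>.155)&(z<.175)&(y>-.31)&(y<-.22)&(x>.54)&(x<.575);print("plate",m.sum(),Q[m].mean(0))
```

```text
t 32.15 tcp [ 0.4757 -0.2615  0.1057] w 0.0462 F [ 0.5  0.  -0.3] j6 1.07
shift [ 0.07  0.03 -0.05] toolx [ 0. -0. -1.]
jaw yaw -95.36 turn 0.04 (tool x down)
wrist head 4276 [[ 0.4425 -0.2854  0.0937]
 [ 0.4842 -0.2371  0.1595]]
tab 13079 [ 0.5268445  -0.26554907  0.20049002]
plate 10881 [ 0.54944891 -0.26368307  0.16379524]
scene head 74 [[ 0.442  -0.2862  0.0987]
 [ 0.4886 -0.2377  0.1848]]
tab 309 [ 0.53129432 -0.2661349   0.19388738]
plate 313 [ 0.55505225 -0.26538044  0.16163987]
```

{"fn": "step_arm", "kwargs": {
  "rows": [
    [[-0.5, 0, 0, 0], [-1, 0, 0, 0], [-1.5, 0, 0, 0], [-2, 0, 0, 0], [-2, 0, 0, 0], [-2.5, 0, 0, 0], [-3, 0, 0, 0], [-3, 0, 0, 0]]
  ]
}}

```text
clock: 33.05
tcp_pos: [0.4757, -0.2615, 0.2634]
tcp_rot: [0.523, 0.476, -0.523, 0.477]
force: [0.7, 0.5, -0.7]
gripper_width: 0.0465
```

{"fn": "step_arm", "kwargs": {
  "rows": [
    [[-3, -2, 0, 0], [-2, -3, 0, 0], [0, -3, 0, 0], [0, -3, 0, 0], [0, -2, 0, 0], [0, 0, 0, 0], [0, 0, 0, 0], [0, 0, 0, 0]]
  ]
}}

```text
clock: 33.85
tcp_pos: [0.3469, -0.2494, 0.3113]
tcp_rot: [0.523, 0.476, -0.523, 0.476]
force: [0.9, 0.6, -0.2]
gripper_width: 0.0464
```

Run:
```python
from h import *
to([.476,-.261,.105],-95.4)
for n in ("wrist","scene"):
    im,d,Q,o=shot(n,n+"13");x,y,z=np.moveaxis(Q,2,0)
    h=(x>.42)&(x<.53)&(y>-.33)&(y<-.2)&(z<.19)&(z>.10)&(im.max(2)<95);print(n,"head",h.sum(),np.percentile(Q[h],[2,50,98],axis=0).round(4))
    q=h&(z>.135);print("head top",q.sum(),np.percentile(Q[q],[2,50,98],axis=0).round(4) if q.any() else '')
    f=(y>-.32)&(y<-.2)&(x>.44)&(x<.52)&(z>.055)&(z<.09)&(im.min(2)>70);P=Q[f];print("floor",f.sum(),np.percentile(P[:,2],[5,50,95]))
    m=(z>.178)&(z<.225)&(y>-.3)&(y<-.22)&(x>.51)&(x<.57);print("tab",m.sum(),Q[m].mean(0),Q[m][:,2].max())
    m=(z>.150)&(z<.175)&(y>-.29)&(y<-.24)&(x>.537)&(x<.575);P=Q[m];print("plate",m.sum(),P.mean(0),np.linalg.lstsq(np.c_[P[:,:2],np.ones(len(P))],P[:,2],rcond=None)[0][:2],P[:,0].max())
    if n=="scene":
        for nm,g in(("therm",(y<-.33)&(y>-.42)),("brush",(y>-.2)&(y<-.12))):
            q=g&(z>.17)&(z<.25)&(x>.52)&(x<.57);print(nm,Q[q].mean(0))
        for nm,g in(("sledge",(x>.6)&(x<.66)&(z<.13)),):
            q=g&(z>.03)&(abs(y)<.03);print(nm,q.sum(),Q[q].mean(0))
```

```text
t 33.85 tcp [ 0.3469 -0.2494  0.3113] w 0.0464 F [ 0.9  0.6 -0.2] j6 0.92
shift [20.64 12.94 -0.06] toolx [ 0.001 -0.001 -1.   ]
jaw yaw -95.35 turn 0.05 (tool x down)
wrist head 796 [[ 0.4298 -0.2916  0.1027]
 [ 0.4519 -0.259   0.1415]
 [ 0.525  -0.2433  0.1836]]
head top 513 [[ 0.4294 -0.2894  0.1357]
 [ 0.4447 -0.2586  0.1492]
 [ 0.5211 -0.2442  0.1872]]
floor 1798 [0.06199088 0.06702257 0.07164814]
tab 864 [ 0.52235156 -0.26596627  0.20009531] 0.20877394839842262<stdin>:9: RuntimeWarning: Mean of empty slice.
  ret = um.true_divide(
Traceback (most recent call last):
ValueError: zero-size array to reduction operation maximum which has no identity
```

Run:
```python
from h import *
for n in ("scene","top"):
    im,d,Q,o=shot(n,n+"14");x,y,z=np.moveaxis(Q,2,0)
    h=(x>.42)&(x<.52)&(y>-.31)&(y<-.22)&(z<.18)&(z>.06)&(im.max(2)<75);print(n,"head",h.sum(),np.percentile(Q[h],[2,50,98],axis=0).round(4) if h.any() else '')
    m=(z>.178)&(z<.225)&(y>-.33)&(y<-.20)&(x>.48)&(x<.57);P=Q[m]
    if len(P)>20:
        print("tab",len(P),P.mean(0),P.max(0));k=np.linalg.lstsq(np.c_[P[:,1:],np.ones(len(P))],P[:,0],rcond=None)[0];print("tab lean dx/dz",k)
    m=(z>.150)&(z<.175)&(y>-.29)&(y<-.24)&(x>.540)&(x<.572);P=Q[m]
    if len(P)>20:print("plate",len(P),P.mean(0),np.linalg.lstsq(np.c_[P[:,:2],np.ones(len(P))],P[:,2],rcond=None)[0][:2],np.percentile(P[:,2],[5,50,95]))
    for nm,g in(("therm",(y<-.33)&(y>-.42)&(x>.52)&(x<.57)&(z>.17)&(z<.25)),("brush",(y>-.2)&(y<-.12)&(x>.52)&(x<.57)&(z>.17)&(z<.25)),("sledge",(x>.6)&(x<.66)&(z<.13)&(z>.03)&(abs(y)<.03))):
        z0=np.load(f"pics/{n}0.npz");Q0=cloud(n,z0['d']);X,Y,Z=np.moveaxis(Q0,2,0)
        print(nm,g.sum(),Q[g].mean(0).round(4) if g.any() else '')
print(readout.get_obs()['force'])
```

```text
scene head 70 [[ 0.4385 -0.2682  0.0966]
 [ 0.4486 -0.246   0.1413]
 [ 0.4683 -0.2431  0.1546]]
tab 301 [ 0.53127527 -0.26620173  0.19414843] [ 0.53881098 -0.23700301  0.20766747]
tab lean dx/dz [ 0.0948768  -0.17488825  0.59048592]
plate 215 [ 0.55739395 -0.26525589  0.160254  ] [-0.17627936 -0.00223396] [0.15126973 0.16088393 0.16598886]
therm 364 [ 0.5431 -0.373   0.2067]
brush 137 [ 0.5399 -0.1621  0.1789]
sledge 344 [6.368e-01 5.000e-04 6.720e-02]
top head 220 [[ 0.4358 -0.2692  0.0776]
 [ 0.4574 -0.254   0.1269]
 [ 0.4822 -0.2424  0.1532]]
tab 100 [ 0.52541823 -0.2637809   0.20182786] [ 0.53250869 -0.23575342  0.20925538]
tab lean dx/dz [ 0.0801324  -0.28029761  0.6031275 ]
plate 161 [ 0.54964667 -0.26442815  0.16175593] [ 0.28505903 -0.03439741] [0.15568338 0.16224632 0.16718545]
therm 146 [ 0.5338 -0.3685  0.2166]
brush 105 [ 0.5326 -0.1608  0.1815]
sledge 170 [0.6225 0.0027 0.0781]
[-0.09495325 -0.39008233 -0.50880822]
```

Run:
```python
from h import *
a=np.radians(-5.2);b=np.radians(14.4)
for tag,yw,c in(("scene0",b,(.4715,.3045)),("scene9",a,(.534,-.266)),("scene14",a,(.531,-.266))):
    im,d,Q=load("scene",tag);X=(Q[...,0]-c[0])*np.cos(yw)+(Q[...,1]-c[1])*np.sin(yw);Y=-(Q[...,0]-c[0])*np.sin(yw)+(Q[...,1]-c[1])*np.cos(yw);z=Q[...,2]
    m=(abs(Y)<.025)&(abs(X)<.03)&(z>.178)&(z<.204)&(im[...,2]>1.35*im[...,0])
    k=np.linalg.lstsq(np.c_[Y[m],z[m],np.ones(m.sum())],X[m],rcond=None)[0];print(tag,"tab",m.sum(),k.round(3))
    m=(abs(Y)<.03)&(X>.008)&(X<.027)&(z>.15)&(z<.175)&(im.min(2)>90)
    k=np.linalg.lstsq(np.c_[X[m],np.ones(m.sum())],z[m],rcond=None)[0];print(" plate slope",m.sum(),k.round(3),np.median(z[m]).round(4))
    # basket top wire ends
    m=(abs(Y)<.075)&(X<-.03)&(X>-.11)&(z>.10)&(z<.14);k=np.percentile(z[m],90);print(" wall top z near/far",[np.percentile(z[m&(X<u)&(X>u-.03)],85).round(4) for u in(-.075,-.045)])
```

```text
scene0 tab 116 [-0.002  0.024  0.002]
 plate slope 84 [-0.042  0.164] 0.1622
 wall top z near/far [np.float64(0.1283), np.float64(0.1282)]
scene9 tab 185 [ 0.004 -0.071  0.019]
 plate slope 146 [0.134 0.16 ] 0.1628
 wall top z near/far [np.float64(0.1253), np.float64(0.1269)]
scene14 tab 200 [ 0.01  -0.118  0.024]
 plate slope 111 [0.236 0.159] 0.1629
 wall top z near/far [np.float64(0.1326), np.float64(0.123)]
```

Run:
```python
from h import *
a=np.radians(-5.2);b=np.radians(14.4)
for n,tag,yw,c in(("scene","scene0",b,(.4715,.3045)),("scene","scene9",a,(.534,-.266)),("scene","scene14",a,(.534,-.266)),("top","top0",b,(.4715,.3045)),("top","top9",a,(.534,-.266)),("top","top14",a,(.534,-.266))):
    im,d,Q=load(n,tag);X=(Q[...,0]-c[0])*np.cos(yw)+(Q[...,1]-c[1])*np.sin(yw);Y=-(Q[...,0]-c[0])*np.sin(yw)+(Q[...,1]-c[1])*np.cos(yw);z=Q[...,2]
    out=[]
    for lo,hi in((-.108,-.095),(-.09,-.07),(-.065,-.045),(-.04,-.015)):
        m=(((Y>-.067)&(Y<-.045))|((Y>.045)&(Y<.067)))&(X>lo)&(X<hi)&(z>.095)&(z<.15)
        out.append((int(m.sum()),np.percentile(z[m],80).round(4) if m.sum()>3 else None))
    m=(abs(Y)<.065)&(X>-.13)&(X<-.06)&(z>.1)&(z<.14)
    print(tag,out,"near edge X",np.percentile(X[m],2).round(4))
    m=(abs(Y)<.025)&(abs(X)<.03)&(z>.2)&(z<.225)
    print("   tab top X,z",m.sum(),X[m].mean().round(4),np.percentile(z[m],90).round(4))
```

```text
scene0 [(28, np.float64(0.1271)), (31, np.float64(0.128)), (25, np.float64(0.1281)), (16, np.float64(0.1286))] near edge X -0.0986
   tab top X,z 60 0.005 0.2069
scene9 [(7, np.float64(0.1248)), (26, np.float64(0.1247)), (43, np.float64(0.1266)), (28, np.float64(0.1282))] near edge X -0.0965
   tab top X,z 94 0.0034 0.2077
scene14 [(9, np.float64(0.1169)), (18, np.float64(0.119)), (32, np.float64(0.1228)), (18, np.float64(0.1254))] near edge X -0.0991
   tab top X,z 88 -0.0046 0.2064
top0 [(32, np.float64(0.1303)), (54, np.float64(0.1294)), (54, np.float64(0.1298)), (67, np.float64(0.1297))] near edge X -0.1013
   tab top X,z 71 0.0006 0.2084
top9 [(29, np.float64(0.1243)), (40, np.float64(0.1254)), (48, np.float64(0.1267)), (64, np.float64(0.1283))] near edge X -0.1004
   tab top X,z 71 -0.0015 0.2081
top14 [(29, np.float64(0.1186)), (36, np.float64(0.1202)), (39, np.float64(0.1229)), (55, np.float64(0.1253))] near edge X -0.1024
   tab top X,z 71 -0.0095 0.2066
```

```bash
python3 -c "
from plant import ticket,readout
print(ticket.sign_off(),readout.get_obs()['clock'])"
```

```text
the job is handed in; nothing more can be done
the job is handed in; nothing more can be done
```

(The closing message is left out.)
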